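Gauge a milled tongue with the bench caliper

TASK

Measure the milled tongue of the aluminium block with the bench caliper: slide the caliper's jaws open by the thumb tab, push the block flat along the bench, without lifting it, until most of its tongue is between the jaws, and slide the jaws gently shut until both press on the tongue's sides. Leave them shut on it, and then press the button on the readout box down and let it go to record the reading. Do not disturb the other things on the bench.

Things in the scene. Friction and masses are not known exactly. Their poses are not given: they have to be found in the camera images.
- caliper: Steel sliding caliper fixed flat on a wooden plank, 60 high at most. Origin on the bench under the beam's centre line. Beam (top 18 high) and plank run along its x, -220 to +75; the two jaw blades stick out along its +y, to y = 48. Fixed jaw's face at x = +40, looking to -x; moving jaw's face at x = 40 - opening. The plank's front edge, y = +10, stops a tongue pushed in between the jaws.
- carriage (a joint): Opening of the caliper, m: 0 = shut, 0.075 = fully open; starts at 0.004 to 0.016. The carriage slides along the caliper's -x as it opens and stays where it is left (friction about 5 N). As the moving jaw presses, its blade is pushed back in the carriage, so the opening then reads less than the width held by the spring travel.
- jaw (a joint): Spring travel of the moving jaw's blade in its carriage, m: 0 when it touches nothing, up to 0.008 (end stop) as it is pressed back; 1500 N/m, so 0.003 is about 4.5 N. After the tab is let go the carriage's friction keeps up to about 5 N of this. The usual measuring pressure is 4 to 7 N (3 to 5 mm of travel); part of it is lost to the block's friction on the bench.
- moving_jaw: The moving jaw's blade, 12 thick along the caliper's x, 3 to 18 above the bench, reaching 10 to 48 along the caliper's +y; origin on the bench, on the beam's centre line in the plane of its measuring face.
- fixed_jaw: The fixed jaw's blade, 12 thick along the caliper's x, 3 to 18 above the bench, reaching 10 to 48 along the caliper's +y; origin on the bench, on the beam's centre line in the plane of its measuring face.
- thumb_tab (a point): Upright dark steel thumb tab on the carriage, by which it is slid: 12 thick along the caliper's x, 28 wide along y, from 28 to 60 above the bench. This point is on its middle axis, 50 above the bench, at caliper x = 0 - opening, y = -4. Free all round higher than 32 above the bench.
- block: Loose aluminium block, about 0.2 kg, 18 high, T-shaped from above: a body 50 (its x) by 64 (its y), a milled tongue 26 wide, 44 long out of the middle of its +x side. Origin at the underside of the body's centre: rear face at x = -25, shoulders +25, tongue's end +69. It starts on the caliper's +y side, tongue pointing roughly along the caliper's -y, at the jaws.
- tongue_tip (a point): Middle of the tongue's end face, 9 above the underside.
- readout: Grey plastic readout box fixed to the bench, 85 (x) by 75 (y) by 36 high, dark blank screen on top; origin under its centre. It may stand on the left or on the right of the bench, where a round wooden bur stand takes the other place.
- record (a joint): Travel of the readout's push button in m: 0 up, 0.006 fully down; spring, 5 N fully down; comes up again by itself.
- record_top (a point): Centre of the top of the round button (26 diameter) on the readout box; pressed straight down.
- bur_stand: Round wooden bur stand, 90 diameter, with burs up to 56 high; fixed; in the way only. Origin under its centre.
- plain_block: Loose plain rectangular aluminium block 50 x 64 x 18 without a tongue; bystander, not the part to be measured. Origin at the underside's centre.
- bangle: Loose plain brass bangle, ring of 64 outer diameter, 10 high; bystander. Origin at the underside's centre.
- loupe: Loose black eye loupe, round, 34 diameter, 28 high; bystander. Origin at the underside's centre.
- jar: Loose small glass jar with metal cap, 44 diameter, 60 high; bystander. Origin at the underside's centre.
- slug: Loose upright copper cylinder, 28 diameter, 22 high; bystander. Origin at the underside's centre.
- file: Loose needle file with wooden handle, lying flat, about 160 long and 12 high; origin on the bench under the middle; bystander.
- hammer: Loose small hammer lying flat; bystander.
Things that resemble listed ones, but are neither listed nor needed, are in the scene too. What is shaped like the readout but purple or turquoise is not meant.

How it is judged:
By the outcome, as a careful person would: the job done as asked, in the order asked, and still so for the second after the job is handed in, with the robot touching nothing.
It also fails if it takes over 59 s, if anything falls off the work surface, if the arm or the gripper's body presses on something with over 40 N, if the wrist force passes 120 N, or if a joint passes its speed limit or range.

ROBOT

A 6-joint arm with a two-finger parallel gripper is mounted at the origin on the work surface. World frame = base frame: x ahead of the robot, y to its left, z up, the work surface at z = 0. Lengths are in m, angles in rad, forces in N, time in s.
With the tool pointing down it reaches from about 0.425 to 1.125 m from the base axis. Payload 14.9 kg.
Tool frame: the origin (TCP) lies at the very end of the fingers, on their centre line; the grasp point (between the pads) lies 19 mm behind it; z points along the fingers, y is the line along which they close (so a half turn about z gives the same grasp; the last joint's range is limited). The gripper opens to 91 mm and grips with 3 to 60 N. Pads are 32 mm wide; open, the fingers measure 118 mm over their backs; the gripper's body (76 mm by 178 mm) begins 60 mm behind the grasp point.
Start: joints at [-1.251, 0.379, 1.734, -0, 1.028, -0.033], TCP at [0.242, -0.657, 0.214] pointing down, gripper open.
Joint ranges: [-2.77, 2.77], [-0.74, 2.19], [0, 2.66], [-1.06, 4.2], [0.31, 2.87], [-3.08, 3.08]. Speed limits (rad/s): [1.89, 1.89, 2.39, 3.14, 3.14, 3.14].

INTERFACE

Orientations are given as a unit quaternion [w, x, y, z].
In Python, from plant import status, eyes, workorder gives the robot as it stands.
- The arm moves only by the tool servo_tool, never from a script. Its argument "increments" is a list of rows, each a list of 7 numbers: the finger opening in mm, from 0 to 91.2, then the shift along the world's x, y, z each as a share of 500 mm, from -1 to 1, then the turn, a rotation vector about the world's x, y, z each as a share of 180 degrees, from -1 to 1. In form: [[grip, tx, ty, tz, wx, wy, wz], ...]. A call has 1 to 20 rows; each row is the pose to reach, as a shift and turn from the pose commanded when the call began, turning the shorter way round; what a row does not reach only later rows make up. A row lasts 1/8 s, in which the tool goes at most 62.5 mm and 10.7 degrees, less where a joint would pass 70% of its speed; a pose out of reach is approached as far as the arm can. A call with a number of a shift or a turn outside -1 to 1 is refused whole. A call with a gripper value outside its range is refused whole. The fingers move at their own pace and stop on an object; "force" is the grip in N (left out, the last holds). Time passes only in rows, so rows that repeat a pose let the fingers close. It gives the time, the measured TCP pose, the force, the opening and the grip force at its end, in the units of the state.
- status.get_obs(): the state, without advancing time (a new reading comes with each control period).
- eyes.grab_frame(name): name is "scene" or "side" or "wrist"; returns the picture (480x640x3 uint8, red, green, blue); there is no depth.
- eyes.calibration(name): a dict with "camera_matrix" (3x3 intrinsics, pixels), "rvec" (rotation vector, rad) and "tvec" (3), from world to camera coordinates, as OpenCV has them. Camera axes: x right, y down, z forward; pixel columns grow to the right and rows downward; lengths in m; the calibration is good to about 2 mm. A picture is of the moment at which its call begins: read the wrist's pose just before it. calibration takes no time and is no camera call; for the wrist camera it gives the pose at the moment of the call.
- workorder.job_done(): hands the job in; it is judged then, once.
The state is a dict: "t": time; "q": joint angles; "dq": joint speeds; "tau": joint torques, N m; "eef_pos": TCP position; "tcp_rot": TCP orientation; "force": force on the tool from outside, world axes, zero at the start; "moment": the same for the moment, N m; "finger_gap": opening from 0.0 (shut) to 1.0 (fully open); "grasp_force": force on a finger pad.
Only numpy, scipy, OpenCV 4.12 (cv2) and the standard library are available. Lean on these libraries where they do the work, as an engineer would, in place of code of your own. Each camera call takes 0.05 s, during which the arm holds its last target. There are 200 camera calls.

## Working session

There is one attempt and no reset: what is moved stays moved. The work goes in short steps, Python scripts to look and compute and a tool call to move; the robot and the scene stay as the last step left them, time stands still between calls to the robot, and variables do not carry over. Pictures are saved under pics/ and viewed, at most 10 in all, crops included, and the job is handed in when it is done.

Besides the shell and the picture viewer there is one more tool, called as name([rows], argument=value, ...), one row to a line, values as JSON. servo_tool: Moves the arm, as the interface text tells. Its arguments: {"type":"object","properties":{"increments":{"type":"array","items":{"type":"array","items":{"type":"number"}}},"force":{"type":"number"}},"required":["increments"]}

```bash
mkdir -p pics
cat > h.py <<'E'
import numpy as np, cv2, json
from plant import status, eyes, workorder
def grab(n,f):
    c=eyes.calibration(n); im=eyes.grab_frame(n)
    cv2.imwrite(f'pics/{f}.png',im[:,:,::-1])
    json.dump({k:np.array(v).tolist() for k,v in c.items()},open(f'pics/{f}.json','w'))
    return im
def cal(f):
    c=json.load(open(f'pics/{f}.json')); return [np.array(c[k],float) for k in('camera_matrix','rvec','tvec')]
def w(f,pts,z):
    K,r,t=cal(f); R=cv2.Rodrigues(r)[0]; t=t.reshape(3); o=-R.T@t; out=[]
    z=np.broadcast_to(z,(len(pts),))
    for (u,v),zz in zip(pts,z):
        d=R.T@np.linalg.inv(K)@np.array([u,v,1.]); out.append(o+d*(zz-o[2])/d[2])
    return np.array(out)
def proj(f,P):
    K,r,t=cal(f); return cv2.projectPoints(np.array(P,float),r,t,K,None)[0].reshape(-1,2)
def crop(f,x0,y0,x1,y1,s,o):
    im=cv2.imread(f'pics/{f}.png')[y0:y1,x0:x1]; cv2.imwrite(f'pics/{o}.png',cv2.resize(im,None,fx=s,fy=s,interpolation=cv2.INTER_CUBIC))
E
python3 - <<'E'
from h import *
grab('scene','s0');grab('side','d0')
print(status.get_obs())
for f in('s0','d0'):
    K,r,t=cal(f);print(-cv2.Rodrigues(r)[0].T@t.reshape(3))
E
```

```text
{'t': 0.1, 'q': array([-1.25131182e+00,  3.79319581e-01,  1.73472856e+00, -1.80459451e-05,
        1.02852215e+00, -3.32929908e-02]), 'dq': array([ 0.00011066, -0.00165061, -0.0013091 , -0.00047453,  0.00016664,
       -0.00047743]), 'tau': array([-8.97471000e-04, -7.65038252e+01, -4.35295451e+01,  6.52042776e-02,
        3.98515316e-02, -2.12813200e-05]), 'eef_pos': array([ 0.24173533, -0.65654896,  0.21337634]), 'tcp_rot': array([-4.82721321e-04,  9.84482861e-01,  1.75480076e-01, -7.73567579e-05]), 'force': array([-0.38763044, -0.56700977,  1.01296702]), 'moment': array([ 0.02019409, -0.02190692, -0.01356877]), 'grasp_force': 0.0, 'finger_gap': 0.9998984038990951}
[ 1.14667367 -0.51127523  1.13586113]
[0.12243779 0.74636647 0.87723189]
```

View pics/s0.png

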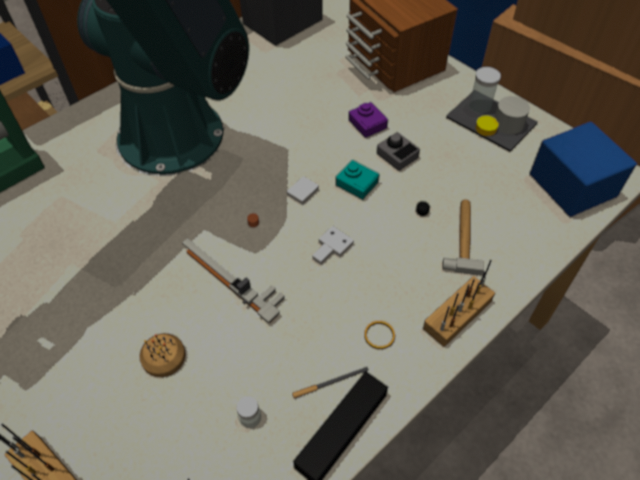

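View pics/d0.png

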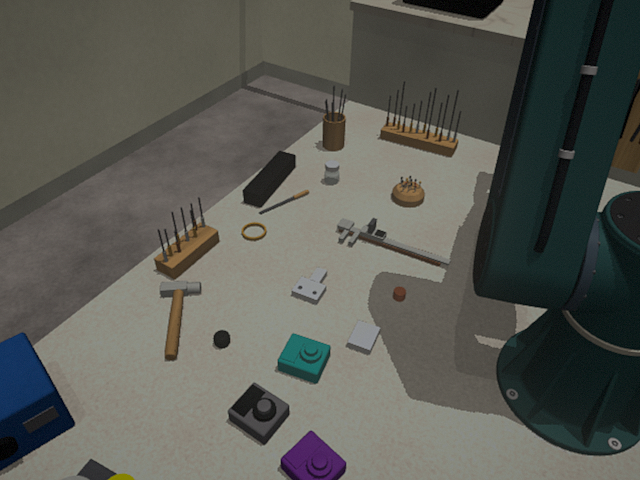

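Run:
```python
from h import *
crop('s0',175,215,355,330,4.4,'s0a')
crop('d0',225,215,465,445,2.6,'d0a')
```

```text
(no output)
```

View pics/s0a.png

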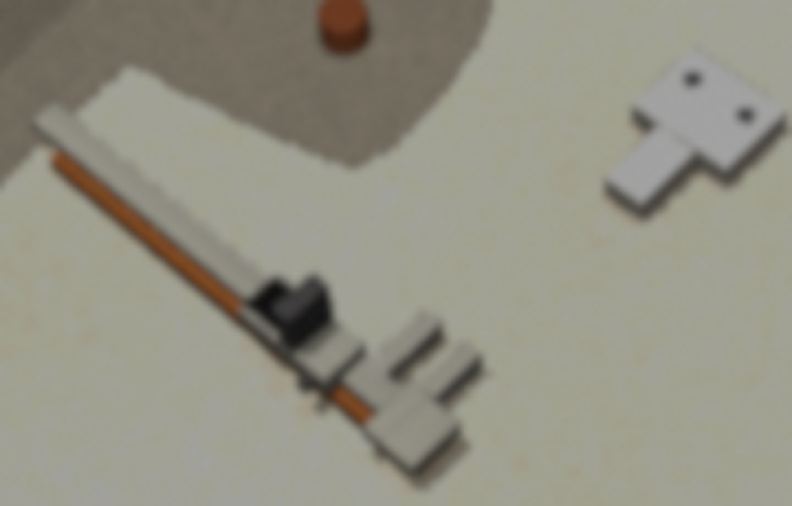

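View pics/d0a.png

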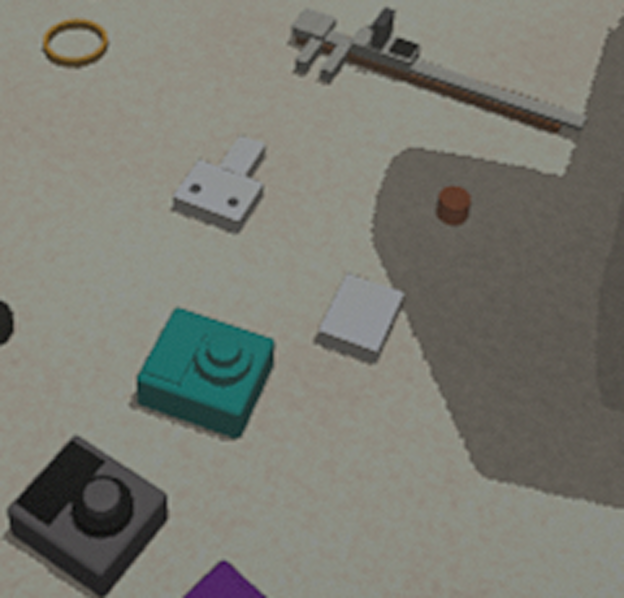

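Run:
```python
from h import *
np.set_printoptions(precision=4,suppress=True)
S=lambda L:[((x+.5)/4.4+174.5,(y+.5)/4.4+214.5) for x,y in L]
D=lambda L:[((x+.5)/2.6+224.5,(y+.5)/2.6+214.5) for x,y in L]
print('block S L,T,R,B,tipL,tipR');b=w('s0',S([(632,108),(697,50),(785,118),(727,173),(606,183),(643,210)]),.018);print(b)
print('block D: BL,BR, R, tip1 tip2');print(w('d0',D([(175,200),(237,222),(262,185),(243,138),(266,145),(200,160)]),.018))
print('jaws S m1 m2 f1 f2');print(w('s0',S([(425,312),(443,328),(465,342),(483,358)]),.018))
print('beam end S');print(w('s0',S([(34,120),(56,104)]),.018))
print('box end');print(w('s0',S([(460,425),(412,470)]),.018))
print('tab top S');print(w('s0',S([(314,274),(330,286),(294,318),(278,302)]),.06))
print('tab top D');print(w('d0',D([(375,20),(389,8),(395,12)]),.06))
print('jaws D f1 f2 m1 m2');print(w('d0',D([(295,66),(308,70),(320,73),(333,77)]),.018))
print('btn D');print(w('d0',D([(102,493)]),[.045]));print(w('s0',[(395.5,140)],.045))
print('readout D L,T,R,B');print(w('d0',D([(10,512),(76,437),(166,495),(100,570)]),.036))
```

```text
block S L,T,R,B,tipL,tipR
[[ 0.533   0.0407  0.018 ]
 [ 0.5286  0.0914  0.018 ]
 [ 0.5918  0.0939  0.018 ]
 [ 0.5963  0.048   0.018 ]
 [ 0.5587 -0.001   0.018 ]
 [ 0.5837  0.0014  0.018 ]]
block D: BL,BR, R, tip1 tip2
[[0.5842 0.1044 0.018 ]
 [0.526  0.0965 0.018 ]
 [0.5308 0.0485 0.018 ]
 [0.5757 0.0086 0.018 ]
 [0.5537 0.0048 0.018 ]
 [0.5928 0.0528 0.018 ]]
jaws S m1 m2 f1 f2
[[ 0.5548 -0.1179  0.018 ]
 [ 0.5678 -0.1174  0.018 ]
 [ 0.5813 -0.1148  0.018 ]
 [ 0.5941 -0.1143  0.018 ]]
beam end S
[[ 0.3265 -0.1902  0.018 ]
 [ 0.3259 -0.1758  0.018 ]]
box end
[[ 0.6147 -0.1466  0.018 ]
 [ 0.6176 -0.179   0.018 ]]
tab top S
[[ 0.5244 -0.1576  0.06  ]
 [ 0.5349 -0.1563  0.06  ]
 [ 0.5372 -0.18    0.06  ]
 [ 0.525  -0.1799  0.06  ]]
tab top D
[[ 0.5338 -0.1573  0.06  ]
 [ 0.5311 -0.1804  0.06  ]
 [ 0.5235 -0.1783  0.06  ]]
jaws D f1 f2 m1 m2
[[ 0.5863 -0.101   0.018 ]
 [ 0.573  -0.1028  0.018 ]
 [ 0.5613 -0.1054  0.018 ]
 [ 0.5482 -0.1072  0.018 ]]
btn D
[[0.458 0.375 0.045]]
[[0.4531 0.3807 0.045 ]]
readout D L,T,R,B
[[0.5056 0.4166 0.036 ]
 [0.5039 0.3453 0.036 ]
 [0.4237 0.3483 0.036 ]
 [0.4289 0.417  0.036 ]]
```

servo_tool([
  [91,0.25,0.48,0.3,0,0,0.2],
  [91,0.55,0.98,0.34,0,0,0.4],
  [91,0.55,0.98,0.34,0,0,0.4],
  [91,0.55,0.98,0.34,0,0,0.4],
  [91,0.55,0.98,0.34,0,0,0.4],
  [91,0.55,0.98,0.34,0,0,0.4],
  [91,0.55,0.98,0.34,0,0,0.4],
  [91,0.55,0.98,0.34,0,0,0.4],
  [91,0.55,0.98,0.34,0,0,0.4],
  [91,0.55,0.98,0.34,0,0,0.4],
  [91,0.55,0.98,0.34,0,0,0.4],
])

```text
t: 1.48
eef_pos: [0.5175, -0.1656, 0.3842]
tcp_rot: [0.0, 0.692, 0.722, 0.0]
force: [0.3, 0.1, 0.7]
finger_gap: 1.001
grasp_force: 0.0
```

Run:
```python
from h import *
grab('wrist','w1'); o=status.get_obs(); print(o['t'],o['eef_pos'],o['tcp_rot'],o['q'])
K,r,t=cal('w1');print(K,-cv2.Rodrigues(r)[0].T@t.reshape(3))
```

```text
1.525 [ 0.51684802 -0.16654018  0.38368153] [-8.92805473e-05  6.92801689e-01  7.21128139e-01 -1.35607970e-04] [-3.54551641e-01 -4.15559048e-02  1.90875168e+00 -1.85410145e-04
  1.27466890e+00 -3.94559840e-01]
[[355.78707569   0.         317.31552638]
 [  0.         355.78707569 243.46937983]
 [  0.           0.           1.        ]] [ 0.5146359  -0.09599522  0.55527781]
```

View pics/w1.png

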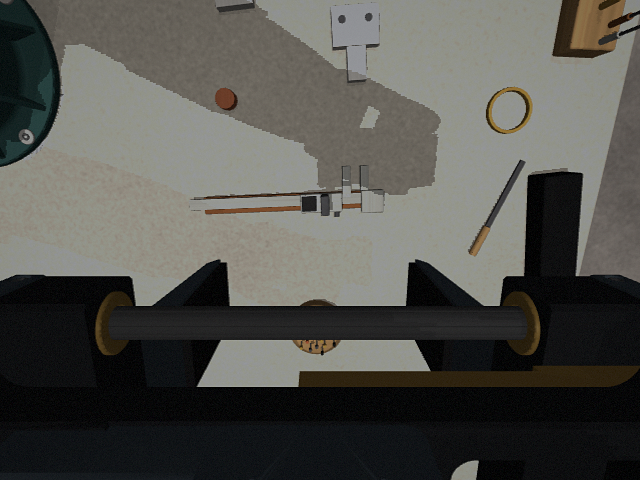

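Run:
```python
from h import *
a=cv2.imread('pics/w1.png')
crop('w1',290,0,400,220,2.7,'t1')
A=cv2.resize(a[0:90,310:400],None,fx=6,fy=6,interpolation=cv2.INTER_CUBIC)
B=cv2.resize(a[155:225,290:390],None,fx=7,fy=7,interpolation=cv2.INTER_CUBIC)
C=np.zeros((600,800,3),np.uint8)
A=cv2.resize(a[0:90,325:385],None,fx=5,fy=5,interpolation=cv2.INTER_CUBIC)
B=cv2.resize(a[155:225,295:390],None,fx=5,fy=5,interpolation=cv2.INTER_CUBIC)
C[:450,:300]=A;C[:350,310:785]=B
cv2.imwrite('pics/w1a.png',C)
```

```text
(no output)
```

View pics/w1a.png

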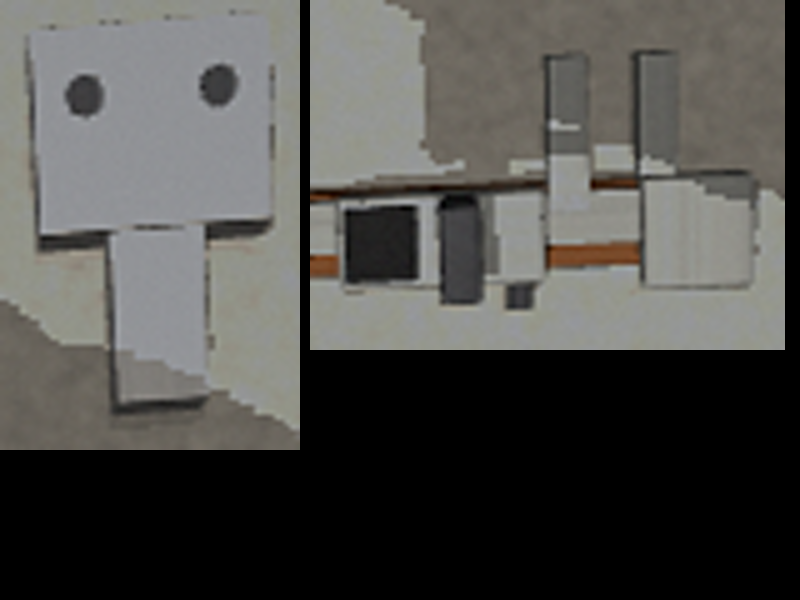

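Run:
```python
from h import *
np.set_printoptions(precision=4,suppress=True)
A=lambda L:[((x+.5)/5+324.5,(y+.5)/5-.5) for x,y in L]
B=lambda L:[((x-310+.5)/5+294.5,(y+.5)/5+154.5) for x,y in L]
print('block');b=w('w1',A([(27,35),(268,13),(272,218),(40,235),(117,402),(207,396),(110,230),(205,224)]),.018);print(b)
c=b[:4].mean(0);tip=b[4:6].mean(0);sh=b[6:8].mean(0);print(c,tip,np.degrees(np.arctan2(*(tip-c)[1::-1])),np.linalg.norm(tip-c))
print('jaws');print(w('w1',B([(547,55),(588,53),(638,52),(678,50)]),.018))
print('jaw roots');print(w('w1',B([(640,178),(752,175),(752,285),(640,285)]),.028))
t=w('w1',B([(441,206),(481,205),(481,302),(440,304)]),.06);print('tab',t,t.mean(0))
print('beam left',w('w1',[(190,199),(190,211),(190,205)],.018))
```

```text
block
[[0.5237 0.0941 0.018 ]
 [0.5875 0.1019 0.018 ]
 [0.5927 0.0528 0.018 ]
 [0.5297 0.0461 0.018 ]
 [0.5533 0.0048 0.018 ]
 [0.5783 0.0074 0.018 ]
 [0.5487 0.0481 0.018 ]
 [0.5745 0.0506 0.018 ]]
[0.5584 0.0737 0.018 ] [0.5658 0.0061 0.018 ] -83.75133731601339 0.06801150641316846
jaws
[[ 0.5517 -0.1121  0.018 ]
 [ 0.5638 -0.111   0.018 ]
 [ 0.5785 -0.1101  0.018 ]
 [ 0.5902 -0.109   0.018 ]]
jaw roots
[[ 0.5804 -0.146   0.028 ]
 [ 0.6133 -0.1438  0.028 ]
 [ 0.6161 -0.1764  0.028 ]
 [ 0.5827 -0.1777  0.028 ]]
tab [[ 0.5217 -0.1529  0.06  ]
 [ 0.5328 -0.1522  0.06  ]
 [ 0.5342 -0.1794  0.06  ]
 [ 0.5227 -0.1805  0.06  ]] [ 0.5279 -0.1663  0.06  ]
beam left [[ 0.3252 -0.1706  0.018 ]
 [ 0.3243 -0.189   0.018 ]
 [ 0.3248 -0.1798  0.018 ]]
```

servo_tool([
  [60,0.022,0,-0.12,0,0,0.011],
  [60,0.022,0,-0.24,0,0,0.011],
  [60,0.022,0,-0.36,0,0,0.011],
  [60,0.022,0,-0.48,0,0,0.011],
  [60,0.022,0,-0.58,0,0,0.011],
  [60,0.022,0,-0.66,0,0,0.011],
  [60,0.022,0,-0.69,0,0,0.011],
  [60,0.022,0,-0.69,0,0,0.011],
], force=8)

```text
t: 2.52
eef_pos: [0.5273, -0.1674, 0.0387]
tcp_rot: [-0.001, 0.681, 0.732, -0.0]
force: [0.2, -0.8, 0.8]
finger_gap: 0.657
grasp_force: 0.0
```

servo_tool([
  [20,0,0,0,0,0,0],
  [10,0,0,0,0,0,0],
  [5,0,0,0,0,0,0],
  [5,0,0,0,0,0,0],
  [5,0,0,0,0,0,0],
  [5,0,0,0,0,0,0],
], force=8)

```text
t: 3.28
eef_pos: [0.5279, -0.1669, 0.039]
tcp_rot: [0.0, 0.681, 0.733, -0.0]
force: [0.2, 1.0, 2.1]
finger_gap: 0.135
grasp_force: 8.0
```

servo_tool([
  [5,-0.01,-0.001,0,0,0,0],
  [5,-0.025,-0.002,0,0,0,0],
  [5,-0.04,-0.003,0,0,0,0],
  [5,-0.055,-0.004,0,0,0,0],
  [5,-0.07,-0.005,0,0,0,0],
  [5,-0.085,-0.006,0,0,0,0],
  [5,-0.094,-0.007,0,0,0,0],
  [5,-0.094,-0.007,0,0,0,0],
  [5,-0.094,-0.007,0,0,0,0],
], force=12)

```text
t: 4.4
eef_pos: [0.4809, -0.1707, 0.039]
tcp_rot: [0.0, 0.681, 0.733, -0.0]
force: [-2.2, -6.4, 2.2]
finger_gap: 0.13
grasp_force: 12.0
```

servo_tool([
  [40,0,0,0,0,0,0],
  [40,0,0,0,0,0,0],
  [60,0,0,0.12,0,0,0],
  [91,0,0.03,0.2,0,0,0],
  [91,0.04,0.15,0.2,0,0,0.011],
  [91,0.08,0.27,0.2,0,0,0.011],
  [91,0.12,0.38,0.2,0,0,0.011],
  [91,0.155,0.485,0.15,0,0,0.011],
  [91,0.155,0.487,0.06,0,0,0.011],
  [91,0.155,0.487,-0.03,0,0,0.011],
  [91,0.155,0.487,-0.065,0,0,0.011],
  [91,0.155,0.487,-0.065,0,0,0.011],
])

```text
t: 5.9
eef_pos: [0.5579, 0.073, 0.006]
tcp_rot: [-0.001, 0.668, 0.744, -0.001]
force: [0.2, -0.5, 0.2]
finger_gap: 0.993
grasp_force: 0.0
```

Run:
```python
from h import *
o=status.get_obs(); print(o['t'],o['eef_pos'],o['tcp_rot'],o['force'])
im=grab('wrist','w2')
grab('side','d2');crop('d2',280,190,460,330,4.2,'d2a')
```

```text
5.9 [0.55789717 0.07296339 0.00601861] [-6.02478324e-04  6.68118994e-01  7.44053942e-01 -6.14928682e-04] [ 0.22021264 -0.48048389  0.23688613]
```

View pics/w2.png

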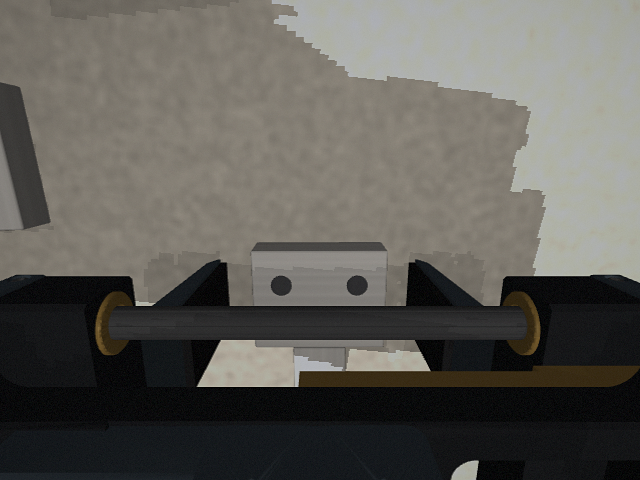

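servo_tool([
  [68,0,0,0,0,0,0],
  [66,0,0,0,0,0,0],
  [66,0,0,0,0,0,0],
  [66,0,0,0,0,0,-0.009],
  [66,-0.006,0,0,0,0,-0.009],
  [66,-0.014,-0.001,0,0,0,-0.009],
  [66,-0.022,-0.002,0,0,0,-0.009],
  [66,-0.03,-0.002,0,0,0,-0.009],
  [66,-0.03,-0.002,0,0,0,-0.009],
  [66,-0.028,-0.002,0,0,0,-0.009],
], force=3)

```text
t: 7.25
eef_pos: [0.544, 0.0721, 0.0063]
tcp_rot: [-0.0, 0.678, 0.735, -0.0]
force: [-0.5, 0.4, 0.2]
finger_gap: 0.724
grasp_force: 0.0
```

servo_tool([
  [85,0,0,0,0,0,0],
  [85,0,0,0.05,0,0,0],
  [60,0,0.01,0.14,0,0,0],
  [25,-0.008,0.1,0.14,0,0,0],
  [25,-0.008,0.106,0.14,0,0,0],
  [25,-0.008,0.106,0.08,0,0,0],
  [25,-0.008,0.106,0,0,0,0],
  [25,-0.008,0.106,0,0,0,0],
])

```text
t: 8.25
eef_pos: [0.5383, 0.1243, 0.0041]
tcp_rot: [-0.002, 0.678, 0.735, -0.002]
force: [-0.0, -0.5, 1.0]
finger_gap: 0.304
grasp_force: 0.0
```

Run:
```python
from h import *
o=status.get_obs(); print(o['t'],o['eef_pos'],o['tcp_rot'],o['force'],o['finger_gap'])
```

```text
8.25 [0.53825293 0.12432593 0.00412801] [-0.00155812  0.67848825  0.73460651 -0.00213136] [-0.04402784 -0.50987485  1.00774455] 0.3040399211334375
```

servo_tool([
  [25,0,0,0,0,0,0],
  [25,0.001,-0.01,0,0,0,0],
  [25,0.002,-0.02,0,0,0,0],
  [25,0.003,-0.04,0,0,0,0],
  [25,0.005,-0.06,0,0,0,0],
  [25,0.006,-0.08,0,0,0,0],
  [25,0.008,-0.1,0,0,0,0],
  [25,0.009,-0.12,0,0,0,0],
  [25,0.011,-0.14,0,0,0,0],
  [25,0.013,-0.16,0,0,0,0],
  [25,0.014,-0.18,0,0,0,0],
  [25,0.015,-0.19,0,0,0,0],
  [25,0.016,-0.2,0,0,0,0],
  [25,0.016,-0.2,0,0,0,0],
])

```text
t: 10.0
eef_pos: [0.5484, 0.0248, 0.0064]
tcp_rot: [0.0, 0.679, 0.735, -0.0]
force: [-0.3, -0.7, -1.3]
finger_gap: 0.276
grasp_force: 0.0
```

Run:
```python
from h import *
o=status.get_obs(); print(o['t'],o['eef_pos'],o['force'])
a=grab('scene','s3');b=grab('side','d3')
A=cv2.resize(a[240:330,200:330,::-1],None,fx=5,fy=5,interpolation=cv2.INTER_CUBIC)[:300*2]
cv2.imwrite('pics/s3a.png',A); print(A.shape)
```

```text
10.0 [0.54838995 0.02484    0.00643015] [-0.30970068 -0.66154427 -1.25753686]
(450, 650, 3)
```

View pics/s3a.png

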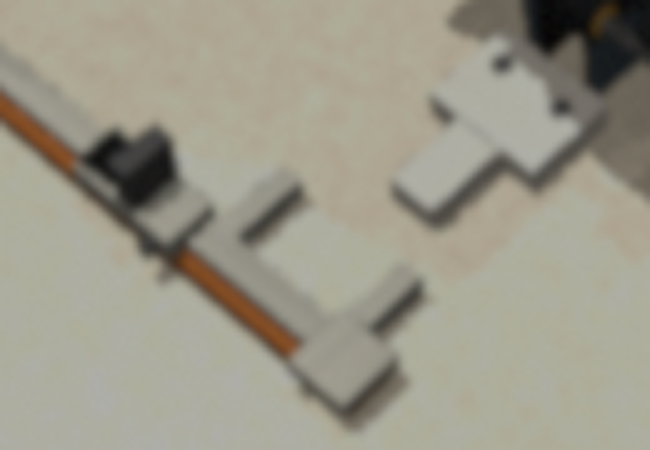

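Run:
```python
from h import *
np.set_printoptions(precision=4,suppress=True)
A=[((x+.5)/5+199.5,(y+.5)/5+239.5) for x,y in [(395,183),(433,215),(285,167),(303,183),(400,262),(425,283),(450,118),(505,160)]]
p=w('s3',A,.018);print(p)
ex=np.array([np.cos(.08),np.sin(.08)]);ey=np.array([-ex[1],ex[0]])
print(np.c_[(p[:,:2]-[.5424,-.161])@ex,(p[:,:2]-[.5424,-.161])@ey])
```

```text
[[ 0.5475 -0.0906  0.018 ]
 [ 0.5713 -0.0893  0.018 ]
 [ 0.5081 -0.1204  0.018 ]
 [ 0.52   -0.12    0.018 ]
 [ 0.5796 -0.1153  0.018 ]
 [ 0.5948 -0.1143  0.018 ]
 [ 0.5381 -0.0505  0.018 ]
 [ 0.5714 -0.0476  0.018 ]]
[[ 0.0107  0.0697]
 [ 0.0345  0.0691]
 [-0.0309  0.0432]
 [-0.0191  0.0427]
 [ 0.0407  0.0426]
 [ 0.056   0.0423]
 [ 0.0046  0.1105]
 [ 0.038   0.1107]]
```

servo_tool([
  [25,0.001,-0.01,0,0,0,0],
  [25,0.002,-0.03,0,0,0,0],
  [25,0.004,-0.05,0,0,0,0],
  [25,0.006,-0.07,0,0,0,0],
  [25,0.007,-0.09,0,0,0,0],
  [25,0.008,-0.102,0,0,0,0],
  [25,0.009,-0.112,0,0,0,0],
  [25,0.01,-0.118,0,0,0,0],
  [25,0.01,-0.122,0,0,0,0],
  [25,0.01,-0.122,0,0,0,0],
])

```text
t: 11.35
eef_pos: [0.5534, -0.0359, 0.0064]
tcp_rot: [0.0, 0.678, 0.735, 0.0]
force: [-0.6, 0.1, 0.5]
finger_gap: 0.276
grasp_force: 0.0
```

servo_tool([
  [25,0,0.015,0,0,0,0],
  [25,0,0.04,0.01,0,0,0],
  [25,0,0.04,0.13,0,0,0],
  [40,0,0.02,0.24,0,0,0],
  [50,-0.05,-0.09,0.24,0,0,0],
  [50,-0.1,-0.18,0.24,0,0,0],
  [50,-0.144,-0.265,0.24,0,0,0],
  [50,-0.144,-0.27,0.2,0,0,0],
  [50,-0.144,-0.27,0.12,0,0,0],
  [50,-0.144,-0.27,0.064,0,0,0],
  [50,-0.144,-0.27,0.064,0,0,0],
  [20,-0.144,-0.27,0.064,0,0,0],
  [10,-0.144,-0.27,0.064,0,0,0],
  [5,-0.144,-0.27,0.064,0,0,0],
  [5,-0.144,-0.27,0.064,0,0,0],
  [5,-0.144,-0.27,0.064,0,0,0],
  [5,-0.144,-0.27,0.064,0,0,0],
], force=8)

```text
t: 13.48
eef_pos: [0.4815, -0.171, 0.0388]
tcp_rot: [0.0, 0.678, 0.735, -0.0]
force: [-2.8, 1.3, 8.4]
finger_gap: 0.134
grasp_force: 8.0
```

servo_tool([
  [5,0.01,0.001,0,0,0,0],
  [5,0.022,0.002,0,0,0,0],
  [5,0.034,0.003,0,0,0,0],
  [5,0.044,0.0035,0,0,0,0],
  [5,0.048,0.004,0,0,0,0],
  [5,0.052,0.004,0,0,0,0],
])

```text
t: 14.22
eef_pos: [0.507, -0.1688, 0.0387]
tcp_rot: [-0.0, 0.678, 0.735, -0.0]
force: [-6.2, 1.8, 9.8]
finger_gap: 0.137
grasp_force: 8.0
```

servo_tool([
  [5,0.004,0.0003,0,0,0,0],
  [5,0.008,0.0006,0,0,0,0],
  [5,0.012,0.001,0,0,0,0],
])

```text
t: 14.6
eef_pos: [0.5129, -0.1683, 0.0387]
tcp_rot: [-0.001, 0.678, 0.735, -0.0]
force: [-6.4, -0.2, 9.9]
finger_gap: 0.126
grasp_force: 8.0
```

servo_tool([
  [5,0.003,0.0003,0,0,0,0],
  [5,0.006,0.0006,0,0,0,0],
])

```text
t: 14.85
eef_pos: [0.5158, -0.1681, 0.0387]
tcp_rot: [-0.001, 0.678, 0.735, -0.0]
force: [-6.9, -0.8, 10.9]
finger_gap: 0.131
grasp_force: 8.0
```

servo_tool([
  [5,0.002,0.0002,0,0,0,0],
  [5,0.004,0.0004,0,0,0,0],
], force=18)

```text
t: 15.1
eef_pos: [0.5176, -0.1679, 0.0387]
tcp_rot: [-0.001, 0.678, 0.735, -0.001]
force: [-8.3, -1.9, 12.0]
finger_gap: 0.13
grasp_force: 18.0
```

servo_tool([
  [5,0.002,0.0002,0,0,0,0],
  [5,0.004,0.0004,0,0,0,0],
])

```text
t: 15.35
eef_pos: [0.5196, -0.1678, 0.0387]
tcp_rot: [-0.001, 0.678, 0.735, -0.001]
force: [-8.2, -1.4, 13.2]
finger_gap: 0.131
grasp_force: 18.0
```

servo_tool([
  [5,0.002,0.0002,0,0,0,0],
  [5,0.003,0.0003,0,0,0,0],
])

```text
t: 15.6
eef_pos: [0.5208, -0.1676, 0.0387]
tcp_rot: [-0.001, 0.678, 0.735, -0.001]
force: [-11.2, -3.0, 14.1]
finger_gap: 0.132
grasp_force: 18.0
```

Run:
```python
from h import *
o=status.get_obs(); print(o['t'],o['eef_pos'],o['force'])
a=grab('wrist','w4')
P=[[.5785,-.11,.018],[.5528,-.11,.018],[.5424,-.161,.018]]
print(proj('w4',P))
crop('w4',230,130,490,325,3,'w4a')
```

```text
15.6 [ 0.52084161 -0.16762821  0.03865321] [-11.16164273  -3.0173159   14.0653236 ]
[[433.68070136 185.89199924]
 [385.83346507 182.00372566]
 [356.21623443 271.23956582]]
```

View pics/w4a.png

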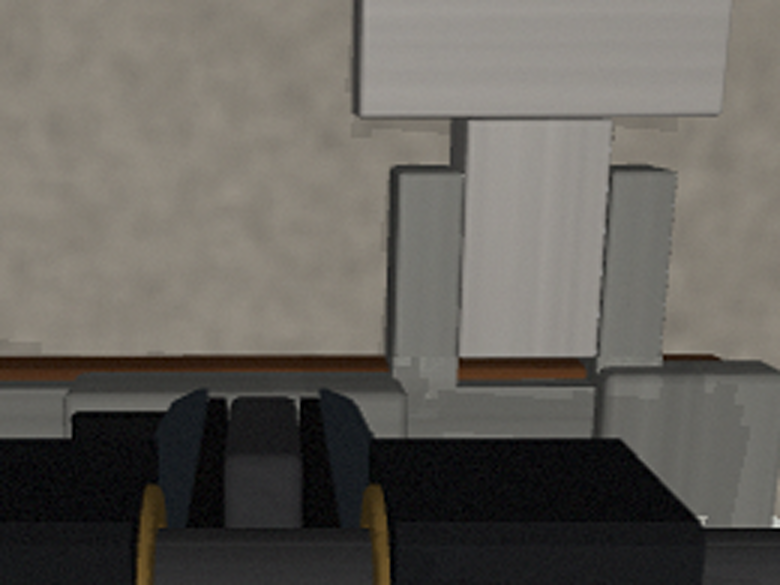

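Run:
```python
from h import *
p=w('w4',[((x+.5)/3+229.5,(y+.5)/3+129.5) for x,y in [(463,180),(461,250),(458,330),(609,180),(604,250),(599,330),(265,398),(397,175),(463,170)]],[.018]*6+[.06]+[.018]*2)
ex=np.array([np.cos(.08),np.sin(.08)]);ey=np.array([-ex[1],ex[0]])
d=p[:,:2]-[.5208,-.1676]
print(np.c_[d@ex,d@ey].round(4))
p=w('w1',[((x-310+.5)/5+294.5,(y+.5)/5+154.5) for x,y in [(588,53),(588,120),(638,52),(637,120)]],.018)
d=p[:,:2]-[.5279,-.1669];print(np.c_[d@ex,d@ey].round(4))
```

```text
[[0.0357 0.0508]
 [0.0359 0.0382]
 [0.036  0.0233]
 [0.0617 0.0508]
 [0.0618 0.0382]
 [0.0621 0.0233]
 [0.0004 0.0231]
 [0.0239 0.0517]
 [0.0356 0.0526]]
[[0.0402 0.0529]
 [0.0399 0.0334]
 [0.055  0.0526]
 [0.0545 0.0328]]
```

servo_tool([
  [16,0,0,0,0,0,0],
  [30,0,0,0,0,0,0],
  [40,0,0,0,0,0,0],
  [40,0,0,0.06,0,0,0],
  [40,0,0,0.16,0,0,0],
  [40,-0.01,0.06,0.244,0,0,0],
  [40,-0.03,0.18,0.244,0,0,0],
  [20,-0.04,0.3,0.244,0,0,0],
  [0,-0.05,0.42,0.244,0,0,0],
  [0,-0.07,0.54,0.244,0,0,0],
  [0,-0.08,0.66,0.244,0,0,0],
  [0,-0.1,0.78,0.244,0,0,0],
  [0,-0.11,0.9,0.244,0,0,0],
  [0,-0.12,0.99,0.244,0,0,0],
  [0,-0.12,0.99,0.244,0,0,0],
  [0,-0.12,0.99,0.244,0,0,0],
])

```text
t: 17.65
eef_pos: [0.4616, 0.327, 0.1602]
tcp_rot: [-0.0, 0.678, 0.735, -0.0]
force: [-0.7, -1.1, -0.7]
finger_gap: 0.005
grasp_force: 0.0
```

Run:
```python
from h import *
o=status.get_obs(); print(o['t'],o['eef_pos'],o['tcp_rot'],o['force'],o['finger_gap'])
a=grab('wrist','w5');s=grab('scene','s5')
C=np.zeros((480,800,3),np.uint8)
C[:330,:560]=a[:330,40:600,::-1]
B=cv2.resize(s[230:330,210:310,::-1],None,fx=2.4,fy=2.4,interpolation=cv2.INTER_CUBIC);C[:240,560:]=B
d=grab('side','d5');B=cv2.resize(d[370:450,215:295,::-1],None,fx=3,fy=3,interpolation=cv2.INTER_CUBIC);C[240:480,560:]=B
cv2.imwrite('pics/w5a.png',C)
```

```text
17.65 [0.46160122 0.32703982 0.16015987] [-3.75617732e-05  6.78303852e-01  7.34781446e-01 -3.30415254e-04] [-0.68630516 -1.11987216 -0.70961774] 0.005303885930652239
```

View pics/w5a.png

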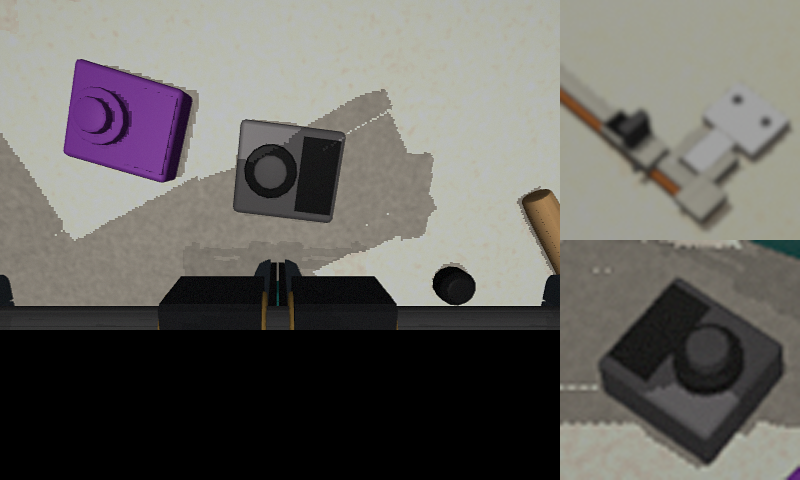

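Run:
```python
from h import *
Ps=[];U=[]
for f,p in(('w5',(310,171)),('d5',(264.2,405.8))):
    K,r,t=cal(f);Ps.append(K@np.c_[cv2.Rodrigues(r)[0],t.reshape(3)]);U.append(np.array(p,float).reshape(2,1))
X=cv2.triangulatePoints(*Ps,*U);X=X[:3]/X[3];print(X.ravel())
for z in(.04,.045,.05):print(z,w('w5',[(310,171)],z),w('d5',[(264.2,405.8)],z))
```

```text
[0.4510987  0.38272596 0.05729391]
0.04 [[0.45120485 0.38229257 0.04      ]] [[0.45783811 0.37486105 0.04      ]]
0.045 [[0.4512915  0.38253758 0.045     ]] [[0.45583508 0.37707971 0.045     ]]
0.05 [[0.45137815 0.38278259 0.05      ]] [[0.45383205 0.37929836 0.05      ]]
```

servo_tool([
  [0,-0.02,0.111,0,0,0,0],
  [0,-0.02,0.111,-0.1,0,0,0],
  [0,-0.02,0.111,-0.17,0,0,0],
  [0,-0.02,0.111,-0.18,0,0,0],
  [0,-0.02,0.111,-0.19,0,0,0],
])

```text
t: 18.42
eef_pos: [0.4527, 0.3829, 0.0663]
tcp_rot: [0.0, 0.679, 0.734, 0.001]
force: [0.5, -0.5, -0.0]
finger_gap: 0.003
grasp_force: 0.0
```

servo_tool([
  [0,0,0,-0.006,0,0,0],
  [0,0,0,-0.012,0,0,0],
])

```text
t: 18.68
eef_pos: [0.4524, 0.3832, 0.0603]
tcp_rot: [0.0, 0.679, 0.735, 0.001]
force: [0.0, -0.0, -0.4]
finger_gap: 0.006
grasp_force: 0.0
```

servo_tool([
  [0,0,0,-0.005,0,0,0],
  [0,0,0,-0.01,0,0,0],
])

```text
t: 18.92
eef_pos: [0.4522, 0.3831, 0.0547]
tcp_rot: [0.0, 0.678, 0.735, 0.0]
force: [0.3, -0.6, 4.0]
finger_gap: 0.002
grasp_force: 1.7
```

servo_tool([
  [0,0,0,-0.002,0,0,0],
  [0,0,0,-0.003,0,0,0],
  [0,0,0,-0.003,0,0,0],
])

```text
t: 19.3
eef_pos: [0.4522, 0.3832, 0.0531]
tcp_rot: [0.0, 0.678, 0.735, 0.0]
force: [2.1, -0.4, 4.4]
finger_gap: 0.01
grasp_force: 2.1
```

servo_tool([
  [0,0,0,-0.002,0,0,0],
  [0,0,0,-0.002,0,0,0],
])

```text
t: 19.55
eef_pos: [0.4522, 0.3832, 0.0522]
tcp_rot: [0.0, 0.678, 0.735, 0.0]
force: [0.9, -0.2, 7.4]
finger_gap: 0.005
grasp_force: 3.7
```

servo_tool([
  [0,0,0,-0.002,0,0,0],
  [0,0,0,-0.003,0,0,0],
  [0,0,0,-0.003,0,0,0],
])

```text
t: 19.92
eef_pos: [0.4523, 0.3832, 0.0519]
tcp_rot: [0.0, 0.678, 0.735, 0.0]
force: [-5.2, -5.8, 29.0]
finger_gap: 0.006
grasp_force: 14.3
```

Bottomed out. Release and rise.

servo_tool([
  [0,0,0,0.01,0,0,0],
  [0,0,0,0.03,0,0,0],
  [0,0,0,0.1,0,0,0],
  [0,0,0,0.2,0,0,0],
  [0,0,0,0.24,0,0,0],
  [0,0,0,0.24,0,0,0],
  [0,0,0,0.24,0,0,0],
])

```text
t: 20.8
eef_pos: [0.4511, 0.3824, 0.169]
tcp_rot: [-0.0, 0.678, 0.735, -0.001]
force: [0.5, -0.7, -0.9]
finger_gap: 0.006
grasp_force: 0.0
```

Run:
```python
from h import *
a=cv2.imread('pics/s5.png').astype(int);grab('scene','s6');b=cv2.imread('pics/s6.png').astype(int)
print(np.abs(a-b)[245:325,215:305].max(),np.abs(a-b)[245:325,215:305].mean())
z=cv2.imread('pics/s0.png').astype(int)
for n,(x0,y0,x1,y1) in dict(ring=(360,315,400,355),loupe=(412,198,434,220),jar=(232,392,266,430),slug=(243,210,262,230),file=(285,362,372,402),ham=(435,195,490,278),plain=(284,175,322,205)).items(): print(n,np.abs(b-z)[y0:y1,x0:x1].mean().round(1))
print(workorder.job_done())
```

```text
4 1.2966666666666666
ring 2.1
loupe 1.7
jar 2.0
slug 37.0
file 1.9
ham 2.0
plain 7.6
the job is handed in; nothing more can be done
None
```

I handed the job in at 20.8 s: the caliper's jaws are shut on the tongue with about 4.2 mm of spring travel (about 6 N) when I let go of the tab, and the button was pressed fully down and let go. An image check found the ring, loupe, jar, file and hammer unchanged. For the slug and plain block it showed a difference I put down to the arm's shadow, but did not confirm.

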